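# Rock a pendulum angle gauge on a domed stud to the set lean

### The job

Pull the pendulum angle gauge straight up out of its upright wooden holder and stand it upright, foot down, on the middle of the domed sprung stud of the wood offcut. Then rock it sideways over the dome until its swinging pointer settles between the two tines of the fork mark on the dial, and keep holding it there, resting on the stud with light pressure, so that the lean can be copied: the program finishes while the gripper still holds the gauge on the stud. Do not press the stud hard against its stop and leave the other things on the worktop where they are.

Things in the scene. Friction and masses are not known exactly. Their poses are not given: they have to be found in the camera images.
- gauge: loose gauge, 226 mm tall, 0.14-0.24 kg, upright in the holder. Flat aluminium blade 12 (x) by 36 mm (y), flat end (foot) at z=0; white dial 100 mm across, 8 thick, z=72-172 mm; brown wooden grip 18 (x) by 22 mm (y), z=172-226, grasp at z about 203 mm. Origin: middle of the foot; z up, y across the dial, x out of its back (its face looks to -x, roughly to the robot)
- pointer (a joint): angle (rad) of the slender dark pointer that hangs freely from a pivot on the dial's face (gauge z=145 mm): 0 towards the foot, positive towards the gauge's -y. At rest it equals the gauge's lean about its own +x axis, positive when the top leans to the gauge's -y. Swings at about 2.5 Hz, settles in about 1 s
- index_fork (a joint): angle of the small brass fork mark on the lower part of the dial's face, rad, same zero and direction as the pointer, set somewhere between 0.2 and 0.42 and staying there. The pointer must settle at this angle
- pointer_tip (a point): tip of the pointer, 60 mm from the pivot
- fork_gap (a point): middle of the gap between the fork's two tines (gap 10 mm wide), 60 mm from the pivot; the pointer tip comes to this point when it is on the mark
- holder: fixed upright wooden holder: base board 80 by 104 by 8 mm, on it a block 40 mm (x) by 64 mm (y) up to 60 mm height with a vertical slot 16 mm (x) by 40 mm (y), open above, floor 8 mm above the worktop. Origin: middle of its underside on the worktop, z up. The gauge must rise 52 mm to be clear of the slot
- joist_offcut: fixed offcut of light wood, 90 mm (x) by 110 mm (y) by 26 mm high, carrying the stud on its middle. Origin: middle of its underside on the worktop
- stud_top (a point): top of the domed steel stud, 68 mm above the worktop when free (it sinks with the stud). The dome is a ball of 28 mm radius whose centre lies 28 mm below this point; being round it supports the flat foot at any lean, but nothing stands on it by itself
- stud (a joint): how far the sprung stud is pushed down, m: 0 free, 0.012 at its stop. It starts to sink at about 1 N and takes 0.9 N more per mm
- eraser: loose block eraser 23x50x13 mm lying on the worktop, bystander; origin at its underside
- cork_pad: loose cork pad 56x80x20 mm, bystander; origin at its underside
- pigment_jar: loose small glass jar with a white lid, 48 mm across, 58 mm tall, bystander; origin at its underside
- thread_spool: loose wooden thread spool, 39 mm across, 58 mm tall, bystander; origin at its underside
- wax_block: loose wax block 40x55x18 mm, bystander; origin at its underside
Not all that is in view belongs to the job. There is more than one size of the gauge; the one meant has the size given above.

How it is judged:
By the outcome, as a careful person would: the job done as asked, in the order asked, and still so for the second after the job is handed in, while the arm keeps its last pose, push and grip.
It also fails if it takes over 51 s, if anything falls off the work surface, if the arm or the gripper's body presses on something with over 40 N, if the wrist force passes 120 N, or if a joint passes its speed limit or range.

### The arm

A 6-joint arm with a two-finger parallel gripper is mounted at the origin on a cart in front of the work surface, level with it; the furniture and walls round the work are solid. World frame = base frame: x ahead of the robot, y to its left, z up, the work surface at z = 0. Lengths are in mm, angles in rad, forces in N, time in s.
With the tool pointing down it reaches from about 325 to 925 mm from the base axis. Payload 3.1 kg.
Tool frame: the origin (TCP) lies midway between the tips of the shut fingers; the grasp point (between the pads) lies 19 mm behind it; z points along the fingers, y is the line along which they close (so a half turn about z gives the same grasp; the last joint's range is limited). The gripper opens to 85 mm and grips with 20 to 120 N. Pads are 22 mm wide; open, the fingers measure 114 mm over their backs; the gripper's body (76 mm by 85 mm) begins 54 mm behind the grasp point. The pads swing forward as they close: fully open they stand 13 mm farther back than shut.
Start: joints at [1.22, 0.217, 1.613, -0, 1.311, -0.112], TCP at [147.816, 607.281, 231.3] pointing down, gripper open.
Joint ranges: [-2.75, 2.75], [-0.78, 2.1], [0.31, 2.55], [-1.13, 4.27], [0.13, 2.63], [-2.58, 2.58]. Speed limits (rad/s): [2.79, 2.79, 3.14, 3.14, 3.14, 3.14].

### API

Orientations are given as a 3x3 rotation matrix whose columns are the frame's x, y, z axes.
In Python, from cell import r, optics, ticket gives the robot as it stands.
- The arm moves only by the tool play_rows, never from a script. Its argument "motion" is a list of rows, each a list of 7 numbers: the shift along the tool's x, y, z in cm, then the turn, a rotation vector about the tool's x, y, z in rad, then the finger opening in cm, from 0 to 8.54. A call has exactly 8 rows; each row is the pose to reach, as a shift and turn from the pose commanded when the call began, along the tool's axes at that moment; what a row does not reach only later rows make up. A row lasts 1/10 s, in which the tool goes at most 50 mm and 8.59 degrees, less where a joint would pass 70% of its speed; a pose out of reach is approached as far as the arm can. A call with a gripper value outside its range is refused whole. The fingers move at their own pace and stop on an object; "grip_force" is the grip in N (left out, the last holds). Time passes only in rows, so rows that repeat a pose let the fingers close, or fill a call up. It gives the time, the measured TCP pose, the force, the opening and the grip force at its end, in the units of the state.
- r.state(): the state, without advancing time (a new reading comes with each control period).
- optics.capture(name): name is "side" or "top" or "wrist"; returns a dict with "image" (480x640x3 uint8, blue, green, red), "range_z" (480x640 float32, mm along the optical axis (not along the pixel's ray), 0 where there is no reading), "fx", "fy", "cx", "cy" (pixels), "distortion" ([k1, k2, p1, p2, k3] as OpenCV has them; the pictures are not rectified), "R" (3x3) and "t" (3): a world point X has camera coordinates R X + t; the wrist camera has in their place "hand_eye" (4x4, takes a point from camera to tool coordinates, whose origin is the TCP and whose axes are the flange's). Camera axes: x right, y down, z forward; pixel columns grow to the right and rows downward; lengths in mm; the calibration is good to about 2 mm. A picture is of the moment at which its call begins: read the wrist's pose just before it.
- ticket.job_done(): hands the job in; it is judged then, once.
The state is a dict: "clock": time; "q": joint angles; "dq": joint speeds; "effort": joint torques, N m; "ee_pos": TCP position; "tool_rot": TCP orientation; "force": force on the tool from outside, world axes, zero at the start; "moment": the same for the moment, N m; "opening": finger opening in mm; "finger_force": force on a finger pad.
Only numpy, scipy, OpenCV 4.12 (cv2) and the standard library are available. Lean on these libraries where they do the work, as an engineer would, in place of code of your own. Each camera call takes 0.05 s, during which the arm holds its last target. There are 200 camera calls.

## Working session

There is one attempt and no reset: what is moved stays moved. The work goes in short steps, Python scripts to look and compute and a tool call to move; the robot and the scene stay as the last step left them, time stands still between calls to the robot, and variables do not carry over. Pictures are saved under pics/ and viewed, at most 10 in all, crops included, and the job is handed in when it is done.

Besides the shell and the picture viewer there is one more tool, called in YAML: its name, and indented under it one key for each argument. play_rows: Moves the arm, as the interface text tells. Its arguments: {"type":"object","properties":{"motion":{"type":"array","items":{"type":"array","items":{"type":"number"}}},"grip_force":{"type":"number"}},"required":["motion"]}

```bash
mkdir -p pics; cat > h.py <<'E'
import numpy as np, cv2, pickle
from cell import r, optics, ticket
def grab(n):
    s=r.state(); c=optics.capture(n); c['state']=s
    if 'hand_eye' in c:
        H=np.array(c['hand_eye']); Rt=np.array(s['tool_rot']); 
        c['Rw']=Rt@H[:3,:3]; c['tw']=Rt@H[:3,3]+np.array(s['ee_pos'])
    else:
        R=np.array(c['R']); c['Rw']=R.T; c['tw']=-R.T@np.array(c['t'])
    c['K']=np.array([[c['fx'],0,c['cx']],[0,c['fy'],c['cy']],[0,0,1.]])
    return c
def ray(c,u,v):
    p=cv2.undistortPoints(np.array([[[u,v]]],float),c['K'],np.array(c['distortion'],float))[0,0]
    return np.array([p[0],p[1],1.])
def pt(c,u,v,w=1):
    z=c['range_z'][int(v)-w:int(v)+w+1,int(u)-w:int(u)+w+1]; z=np.median(z[z>0]) if (z>0).any() else 0
    return c['Rw']@(ray(c,u,v)*z)+c['tw']
def proj(c,X):
    R=c['Rw'].T; t=-R@c['tw']
    return cv2.projectPoints(np.array(X,float).reshape(-1,3),cv2.Rodrigues(R)[0],t,c['K'],np.array(c['distortion'],float))[0].reshape(-1,2)
def cloud(c):
    z=c['range_z']; h,w=z.shape; u,v=np.meshgrid(np.arange(w),np.arange(h))
    p=cv2.undistortPoints(np.stack([u,v],-1).reshape(-1,1,2).astype(float),c['K'],np.array(c['distortion'],float)).reshape(h,w,2)
    P=np.concatenate([p,np.ones((h,w,1))],-1)*z[...,None]
    W=P@c['Rw'].T+c['tw']; W[z<=0]=np.nan
    return W
def save(c,f): pickle.dump(c,open(f,'wb'))
def load(f): return pickle.load(open(f,'rb'))
E
python3 - <<'E'
from h import *
for n in ['side','top']:
    c=grab(n); save(c,n+'0.pkl'); cv2.imwrite(f'pics/{n}0.png',c['image']); print(n,c['tw'].round(),c['Rw'].round(2).tolist(),c['fx'])
s=r.state();print(s['clock'],s['ee_pos'],np.round(s['tool_rot'],3).tolist(),s['force'],s['opening'])
E
```

```text
side [518. 883. 863.] [[-1.0, -0.07, 0.06], [-0.09, 0.65, -0.76], [0.01, -0.76, -0.65]] 451.16834157535413
top [ 370.   21. 1415.] [[-0.02, -0.99, 0.15], [-1.0, 0.02, 0.0], [-0.01, -0.15, -0.99]] 591.4980983214831
0.1 [147.5432003  606.56902904 230.07836759] [[-0.972, 0.237, -0.001], [0.237, 0.972, -0.002], [0.0, -0.002, -1.0]] [-0.17881273 -0.05304952  0.46929116] 85.10294592566697
```

View pics/side0.png

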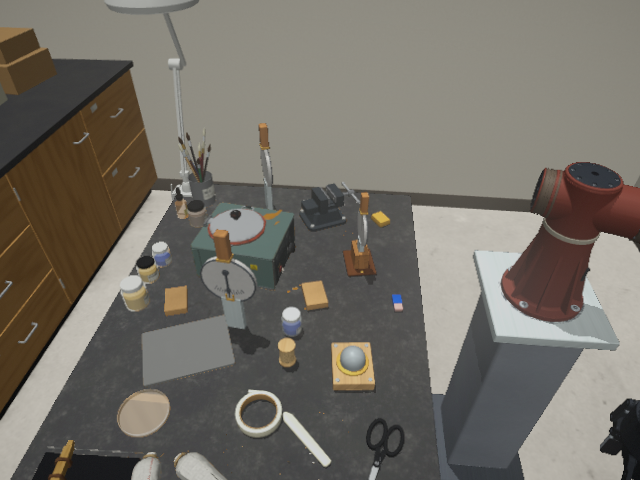

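View pics/top0.png

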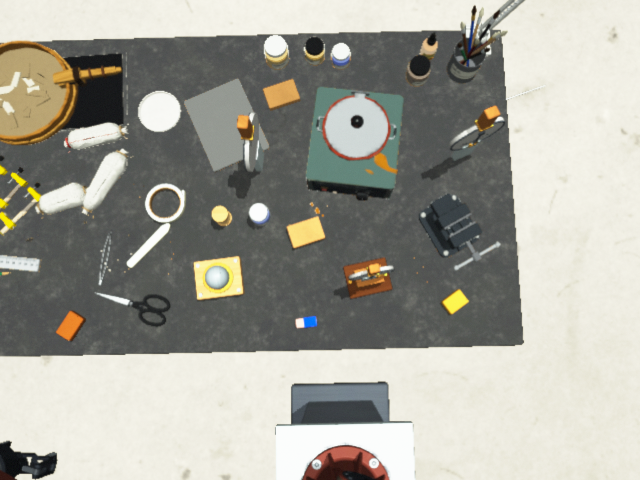

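The holder with the small gauge is at about (362,235) in side and (370,275) in top. The offcut with its stud is at (353,360) in side and (218,277) in top. Next I measure them.

```bash
python3 - <<'E'
from h import *
for n in ['side','top']:
    c=load(n+'0.pkl'); W=cloud(c); ok=~np.isnan(W[...,0])
    c['W']=W
    q={'side':dict(stud=(353,353),jar=(291,316),spool=(287,346),grip=(364,203)),'top':dict(stud=(217,276),jar=(259,212),spool=(221,214),grip=(376,268),cork=(306,232),eraser=(306,322))}[n]
    for k,(u,v) in q.items(): print(n,k,pt(c,u,v).round(1))
    g=pt(c,*q['grip'])
    st=pt(c,*q['stud'])
    X,Y,Z=W[...,0],W[...,1],W[...,2]
    near=ok&(np.hypot(X-g[0],Y-g[1])<110)
    for lo,hi in [(3,14),(50,66),(90,110),(110,130),(130,150),(190,232),(225,240)]:
        m=near&(Z>lo)&(Z<hi)
        if m.sum()>5:
            P=W[m]; (cx,cy),(w,h),a=cv2.minAreaRect(P[:,:2].astype(np.float32)); print(n,lo,hi,m.sum(),'rect',np.round([cx,cy,w,h,a],1),'med',np.median(P,0).round(1), 'zmax',P[:,2].max().round(1))
    near=ok&(np.hypot(X-st[0],Y-st[1])<90)
    for lo,hi in [(18,33),(38,80)]:
        P=W[near&(Z>lo)&(Z<hi)]; print(n,'off',np.round(np.hstack(cv2.minAreaRect(P[:,:2].astype(np.float32))[:2]),1),cv2.minAreaRect(P[:,:2].astype(np.float32))[2],P[:,2].max().round(1),P[np.argmax(P[:,2])].round(1))
    # dome fit
    P=W[near&(Z>45)&(Z<80)]; 
    from scipy.optimize import least_squares
    f=least_squares(lambda x:np.linalg.norm(P-x,axis=1)-28,[st[0],st[1],40],loss='soft_l1').x; print(n,'dome ctr',f.round(1),len(P))
a=load('side0.pkl')['image'][175:290,310:420]; b=load('top0.pkl')['image'][240:310,330:420]
cv2.imwrite('pics/z.png',np.hstack([cv2.resize(a,(383,400),interpolation=3),cv2.resize(b,(400,400),interpolation=3)]))
E
```

```text
side stud [493.2 295.4  67.1]
side jar [640.6 197.9  57.4]
side spool [637.6 282.9  56.1]
side grip [486.6 -52.9 213.9]
side 3 14 440 rect [485.7 -52.  178.3 181.4  10.5] med [491.7 -37.2   6.9] zmax 13.9
side 50 66 188 rect [487.1 -62.6  39.7  65.7  10.9] med [491.4 -48.7  58.1] zmax 65.4
side 90 110 47 rect [490.5 -64.7   7.3  93.6  15.2] med [489.1 -56.5 102.5] zmax 109.8
side 110 130 64 rect [487.7 -62.7   8.3 100.5  12.7] med [487.3 -46.1 121. ] zmax 129.9
side 130 150 73 rect [487.9 -58.5   9.7  92.7  14.2] med [484.1 -29.4 140.4] zmax 149.9
side 190 232 128 rect [486.8 -62.6  18.8  26.9  10.5] med [487.  -55.1 214.7] zmax 231.8
side 225 240 50 rect [486.8 -64.4  18.1  23.4   9.1] med [486.6 -59.1 231.4] zmax 235.4
side off [493.3 289.4  90.6 112. ] 6.520763874053955 33.0 [514.5 309.3  33. ]
side off [494.1 292.4  48.3  51.9] 57.10386276245117 68.8 [493.5 288.9  68.8]
side dome ctr [493.3 288.7  38.6] 407
top stud [494.7 279.4  69.2]
top jar [643.7 184.   56.3]
top spool [641.1 273.   56.6]
top grip [487.8 -71.1 234. ]
top cork [599.7  76.3  19.1]
top eraser [386.5  80.5  12. ]
top 3 14 1599 rect [486.6 -72.3 215.3 216.3  64.9] med [476.1 -66.9   5.7] zmax 13.9
top 50 66 216 rect [487.  -67.9  40.2  64.5  11. ] med [475.7 -63.   59.5] zmax 65.3
top 90 110 38 rect [481.4 -69.6   4.6  85.8  10.9] med [483.6 -84.8  97.7] zmax 109.6
top 110 130 27 rect [481.2 -70.6   5.4  93.2  10.9] med [480.1 -68.9 118.8] zmax 128.4
top 130 150 34 rect [485.1 -67.3   8.9  98.6  10.2] med [480.4 -46.9 140.5] zmax 148.2
top 190 232 61 rect [486.8 -66.4  18.1  19.8  10. ] med [482.8 -63.2 228.9] zmax 232.0
top 225 240 99 rect [487.2 -67.6  17.8  21.6   9.4] med [486.6 -67.3 233.2] zmax 239.3
top off [495.5 285.7  88.6 111.1] 6.278570175170898 33.0 [502.  255.8  33. ]
top off [493.  287.   56.   57.9] 57.96720886230469 73.2 [494.4 283.2  73.2]
top dome ctr [495.8 286.2  39.8] 407
```

View pics/z.png

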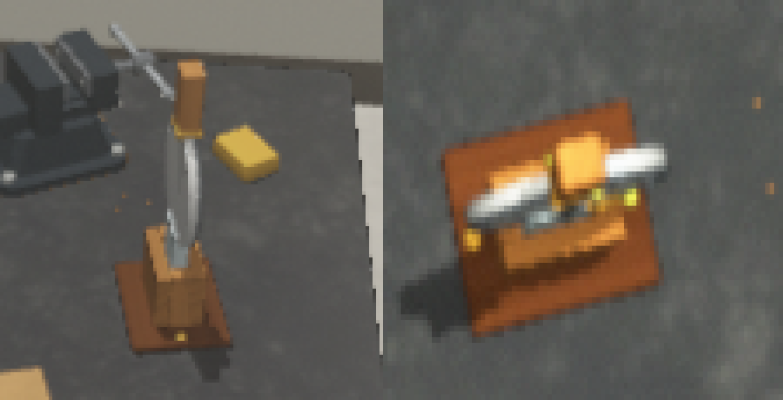

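```bash
cat >> h.py <<'E'
from scipy.spatial.transform import Rotation as Ro
import sys
def down(yaw,lean=0):
    "tool R: gauge yaw, tool y = gauge y, z down; lean about gauge +x"
    g=Ro.from_euler('z',yaw)*Ro.from_euler('x',lean)
    return (g*Ro.from_matrix(np.array([[-1,0,0],[0,1,0],[0,0,-1.]]))).as_matrix()
def delta(p0,R0,p1,R1):
    return np.r_[R0.T@(np.array(p1)-p0)/10, Ro.from_matrix(R0.T@R1).as_rotvec()].round(3)
E
python3 - <<'E'
from h import *
ss=[r.state() for _ in range(5)]
for s in ss: print(np.round(s['ee_pos'],2),np.round(s['force'],2),s['clock'])
R0=Ro.from_matrix(ss[0]['tool_rot']).as_matrix(); print(down(.185).round(3).tolist())
print(delta(np.array([147.8,607.3,231.3]),R0,[487,-66,300],down(.185)))
E
```

```text
[147.54 606.57 230.08] [-0.18 -0.05  0.47] 0.1
[147.54 606.57 230.08] [-0.18 -0.05  0.47] 0.1
[147.54 606.57 230.08] [-0.18 -0.05  0.47] 0.1
[147.54 606.57 230.08] [-0.18 -0.05  0.47] 0.1
[147.54 606.57 230.08] [-0.18 -0.05  0.47] 0.1
[[-0.983, -0.184, 0.0], [-0.184, 0.983, 0.0], [-0.0, 0.0, -1.0]]
[-4.8882e+01 -5.7411e+01 -6.7570e+00 -2.0000e-03 -1.0000e-03 -4.2400e-01]
```

play_rows:
  motion:
    - [-3.0,-3.6,-0.9,0,0,-0.053,8.5]
    - [-6.1,-7.2,-1.7,0,0,-0.106,8.5]
    - [-9.2,-10.8,-2.5,0,0,-0.159,8.5]
    - [-12.2,-14.4,-3.4,0,0,-0.212,8.5]
    - [-15.3,-17.9,-4.2,0,0,-0.265,8.5]
    - [-18.3,-21.5,-5.1,0,0,-0.318,8.5]
    - [-21.4,-25.1,-5.9,0,0,-0.371,8.5]
    - [-24.4,-28.7,-6.7,0,0,-0.424,8.5]

```text
clock: 0.9
ee_pos: [317.1, 268.9, 298.3]
tool_rot: [[-0.982, -0.187, 0.0], [-0.187, 0.982, -0.0], [-0.0, -0.0, -1.0]]
force: [1.1, 0.8, -0.0]
opening: 84.8
finger_force: 0.0
```

```bash
python3 - <<'E'
from h import *
s=r.state(); print(np.round(s['ee_pos'],1),np.round(s['tool_rot'],3).tolist(),s['clock'])
print(delta(s['ee_pos'],np.array(s['tool_rot']),[487,-66,300],down(.185)))
E
```

```text
[317.1 268.9 298.3] [[-0.982, -0.187, 0.0], [-0.187, 0.982, -0.0], [-0.0, -0.0, -1.0]] 0.9
[-1.0428e+01 -3.6071e+01 -1.6700e-01 -0.0000e+00  0.0000e+00  3.0000e-03]
```

play_rows:
  motion:
    - [-1.3,-4.6,0,0,0,0,8.5]
    - [-2.6,-9.2,0,0,0,0,8.5]
    - [-3.9,-13.8,0,0,0,0,8.5]
    - [-5.3,-18.4,0,0,0,0,8.5]
    - [-6.6,-23.0,0,0,0,0,8.5]
    - [-7.9,-27.5,0,0,0,0,8.5]
    - [-9.2,-32.0,0,0,0,0,8.5]
    - [-10.4,-36.1,0,0,0,0,8.5]

```text
clock: 1.7
ee_pos: [486.0, -67.1, 297.8]
tool_rot: [[-0.983, -0.183, -0.0], [-0.183, 0.983, 0.0], [0.0, 0.0, -1.0]]
force: [0.3, 0.5, 0.4]
opening: 84.8
finger_force: 0.0
```

play_rows:
  motion:
    - [0,0,0,0,0,0,8.5]
    - [0,0,0,0,0,0,8.5]
    - [0,0,0,0,0,0,8.5]
    - [0,0,0,0,0,0,8.5]
    - [0,0,0,0,0,0,8.5]
    - [0,0,0,0,0,0,8.5]
    - [0,0,0,0,0,0,8.5]
    - [0,0,0,0,0,0,8.5]

```text
clock: 2.5
ee_pos: [485.7, -64.7, 298.4]
tool_rot: [[-0.983, -0.185, 0.0], [-0.185, 0.983, -0.0], [-0.0, -0.0, -1.0]]
force: [0.6, -0.1, -0.6]
opening: 85.2
finger_force: 0.0
```

```bash
python3 - <<'E'
from h import *
c=grab('wrist'); save(c,'w1.pkl'); cv2.imwrite('pics/w1.png',c['image'])
print(np.round(c['state']['ee_pos'],1),c['tw'],c['Rw'].round(2).tolist())
W=cloud(c); X,Y,Z=[W[...,i] for i in range(3)]
m=(np.hypot(X-487,Y+66)<40)
for lo,hi in [(50,66),(190,228),(228,245)]:
    P=W[m&(Z>lo)&(Z<hi)]
    if len(P)>5: a=cv2.minAreaRect(P[:,:2].astype(np.float32)); print(lo,len(P),a,np.median(P,0).round(1))
E
```

```text
[485.7 -64.7 298.4] [406.8019415  -80.08676654 440.59007997] [[-0.18, 0.93, 0.31], [0.98, 0.18, 0.06], [0.0, 0.32, -0.95]]
50 1138 ((477.99627685546875, -67.27723693847656), (20.97941017150879, 63.945762634277344), 8.856538772583008) [476.4 -67.   59.3]
190 626 ((480.7964172363281, -66.93077850341797), (3.735853672027588, 21.959049224853516), 11.047992706298828) [479.7 -67.2 210.9]
228 1094 ((487.9660949707031, -65.51988220214844), (17.763776779174805, 21.208364486694336), 10.152058601379395) [486.8 -65.7 233.3]
```

View pics/w1.png

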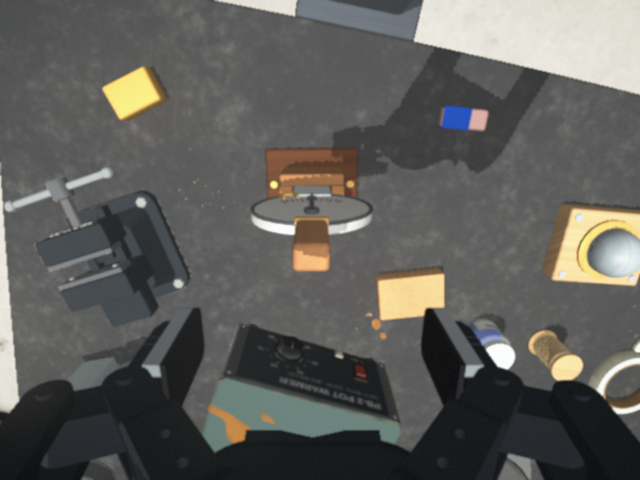

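Wrist view: the grip is centred at about (312,247) between the fingers, with the dial face toward the robot. It measures (487.5, -66) with yaw 0.183, so I descend.

play_rows:
  motion:
    - [0,0,3,0,0,0,8.5]
    - [-0.1,0,6,0,0,0,8.5]
    - [-0.1,0,8.5,0,0,0,8.5]
    - [-0.1,0,10,0,0,0,8.5]
    - [-0.1,0,10.7,0,0,0,8.5]
    - [-0.1,0,10.7,0,0,0,7]
    - [-0.1,0,10.7,0,0,0,5]
    - [-0.1,0,10.7,0,0,0,3.5]
  grip_force: 40

```text
clock: 3.35
ee_pos: [487.7, -65.1, 192.8]
tool_rot: [[-0.983, -0.184, 0.003], [-0.184, 0.983, -0.001], [-0.002, -0.001, -1.0]]
force: [0.2, 0.5, 0.3]
opening: 43.7
finger_force: 0.0
```

play_rows:
  motion:
    - [0,0,0,0,0,0,3]
    - [0,0,0,0,0,0,2.6]
    - [0,0,0,0,0,0,2.3]
    - [0,0,0,0,0,0,1.5]
    - [0,0,0,0,0,0,1.0]
    - [0,0,0,0,0,0,1.0]
    - [0,0,0,0,0,0,1.0]
    - [0,0,0,0,0,0,1.0]
  grip_force: 60

```text
clock: 4.15
ee_pos: [487.1, -64.9, 191.8]
tool_rot: [[-0.983, -0.184, 0.001], [-0.184, 0.983, -0.0], [-0.001, -0.001, -1.0]]
force: [-0.4, -0.3, 3.8]
opening: 21.2
finger_force: 59.0
```

play_rows:
  motion:
    - [0,0,-0.5,0,0,0,1.0]
    - [0,0,-1.5,0,0,0,1.0]
    - [0,0,-2.8,0,0,0,1.0]
    - [0,0,-4.2,0,0,0,1.0]
    - [0,0,-6,0,0,0,1.0]
    - [0,0,-8,0,0,0,1.0]
    - [0,0,-10,0,0,0,1.0]
    - [0,0,-10,0,0,0,1.0]

```text
clock: 4.95
ee_pos: [488.9, -65.4, 296.1]
tool_rot: [[-0.983, -0.184, 0.008], [-0.184, 0.983, -0.002], [-0.007, -0.004, -1.0]]
force: [0.9, -0.3, -0.9]
opening: 21.3
finger_force: 58.8
```

```bash
python3 - <<'E'
from h import *
for n in ['side','wrist']:
    c=grab(n); save(c,n+'2.pkl')
    W=cloud(c); s=c['state']
    m=np.hypot(W[...,0]-487,W[...,1]+66)<60
    print(n,s['ee_pos'],s['force'],s['opening'])
    for lo,hi in [(105,115),(112,170),(185,270),(280,315),(318,345)]:
        P=W[m&(W[...,2]>lo)&(W[...,2]<hi)]
        if len(P)>5: a=cv2.minAreaRect(P[:,:2].astype(np.float32)); print(lo,len(P),np.round(a[0]+a[1]+(a[2],),1),np.median(P,0).round(1),P.min(0).round(1))
a=load('side2.pkl')['image'][80:290,290:430]; b=load('wrist2.pkl')['image']
cv2.imwrite('pics/lift.png',np.hstack([cv2.resize(a,(280,420),interpolation=3),cv2.resize(b[:420,100:600],(500,420))]))
E
```

```text
side [488.91997864 -65.38318646 296.12683451] [ 0.90620948 -0.30085171 -0.91946677] 21.331296137394265
112 126 [490.  -62.6  12.2  40.4  11.7] [490.7 -49.  143. ] [481.2 -81.4 112.8]
185 312 [491.8 -63.5  10.8 102.   15.5] [489.7 -45.8 234.5] [ 474.7 -113.5  185.4]
280 116 [492.5 -56.8  20.2  43.5  46.4] [489.1 -49.9 299.8] [474.1 -79.1 280.7]
318 91 [488.7 -62.   23.2  78.2   9.2] [492.4 -44.7 328.9] [472.8 -98.8 318.1]
wrist [487.94367295 -65.11969729 293.93085949] [ 0.63309321 -0.05925993 -1.44501697] 21.300208985793432
105 49 [484.4 -66.5   0.7  35.2  10.5] [483.4 -61.9 113.6] [481.3 -83.8 109.7]
112 828 [484.3 -66.6   1.6  35.9  10.7] [484.3 -66.9 144.9] [480.8 -84.1 112.6]
185 9041 [486.7 -66.1  14.  100.5  10.9] [484.8 -67.1 239.1] [ 474.7 -115.6  185. ]
280 3911 [481.5 -66.8   9.4  48.9  10.7] [480.2 -66.8 304. ] [473.9 -90.7 280. ]
318 10715 [487.  -65.7  26.1  88.   10.8] [481.2 -66.1 335.3] [ 467.4 -110.8  318. ]
```

View pics/lift.png

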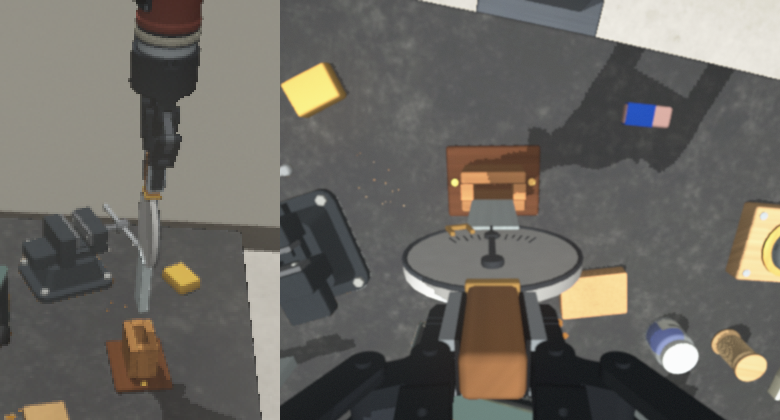

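The gauge is clear of the holder and vertical. In the crop the fork is at (458,229), left of the pointer tip at (492,237), which is the -y side as expected. Next I carry it over the stud.

play_rows:
  motion:
    - [-0.2,1.0,0,0,0,0,1.0]
    - [-0.7,3.5,0,0,0,0,1.0]
    - [-1.4,6.9,0,0,0,0,1.0]
    - [-2.3,11.1,0,0,0,0,1.0]
    - [-3.2,15.6,0,0,0,0,1.0]
    - [-4.1,20.1,0,0,0,0,1.0]
    - [-5.1,24.6,0,0,0,0,1.0]
    - [-5.8,28.4,0,0,0,0,1.0]

```text
clock: 5.85
ee_pos: [489.8, 227.8, 289.6]
tool_rot: [[-0.983, -0.185, -0.003], [-0.185, 0.983, -0.0], [0.003, 0.0, -1.0]]
force: [1.0, -0.6, -0.2]
opening: 21.3
finger_force: 59.0
```

play_rows:
  motion:
    - [-0.7,3.1,0,0,0,0,1.0]
    - [-1.1,5.1,0,0,0,0,1.0]
    - [-1.3,6.2,0,0,0,0,1.0]
    - [-1.3,6.2,0,0,0,0,1.0]
    - [-1.3,6.2,0,0,0,0,1.0]
    - [-1.3,6.2,0,0,0,0,1.0]
    - [-1.3,6.2,0,0,0,0,1.0]
    - [-1.3,6.2,0,0,0,0,1.0]

```text
clock: 6.65
ee_pos: [493.0, 287.6, 291.5]
tool_rot: [[-0.983, -0.183, 0.0], [-0.183, 0.983, -0.0], [-0.0, -0.0, -1.0]]
force: [-0.3, -0.2, -1.7]
opening: 21.4
finger_force: 59.0
```

play_rows:
  motion:
    - [0,0,0,0,0,0,1.0]
    - [0,0,0,0,0,0,1.0]
    - [0,0,0,0,0,0,1.0]
    - [0,0,0,0,0,0,1.0]
    - [0,0,0,0,0,0,1.0]
    - [0,0,0,0,0,0,1.0]
    - [0,0,0,0,0,0,1.0]
    - [0,0,0,0,0,0,1.0]

```text
clock: 7.45
ee_pos: [492.7, 288.4, 291.3]
tool_rot: [[-0.983, -0.184, -0.0], [-0.184, 0.983, -0.0], [0.0, -0.0, -1.0]]
force: [0.1, -0.8, -2.2]
opening: 21.1
finger_force: 59.0
```

```bash
python3 - <<'E'
from h import *
from scipy.optimize import least_squares
for n in ['wrist','side','top']:
    c=grab(n); save(c,n+'3.pkl')
    W=cloud(c); s=c['state']
    print(n,np.round(s['ee_pos'],1),np.round(s['force'],2))
    m=np.hypot(W[...,0]-494,W[...,1]-287)<62
    for lo,hi in [(98,112),(115,165),(185,270),(280,302)]:
        P=W[m&(W[...,2]>lo)&(W[...,2]<hi)]
        if len(P)>5: a=cv2.minAreaRect(P[:,:2].astype(np.float32)); print(lo,len(P),np.round(a[0]+a[1]+(a[2],),1),np.median(P,0).round(1),P.min(0).round(1))
    P=W[(np.hypot(W[...,0]-494,W[...,1]-287)<24)&(W[...,2]>48)&(W[...,2]<76)]
    print('dome',len(P),least_squares(lambda x:np.linalg.norm(P-x,axis=1)-28,[494,287,40],loss='soft_l1').x.round(1))
a=load('side3.pkl')['image'][200:410,290:430]; b=load('wrist3.pkl')['image'][180:310,210:420]
cv2.imwrite('pics/over.png',np.hstack([cv2.resize(a,(280,390),interpolation=3)[:390],cv2.resize(b,(520,390),interpolation=3)]))
E
```

```text
wrist [492.7 288.4 291.3] [ 0.06 -0.84 -2.21]
98 42 [488.3 287.3   0.8  35.1  10.6] [487.1 293.1 110.7] [485.1 270.  107. ]
115 736 [488.5 287.1   1.5  35.9  11.1] [488.3 286.8 142.1] [484.8 269.6 115.1]
185 9326 [491.4 287.5  14.1 100.5  10.9] [489.4 286.4 238.3] [479.3 237.9 185.1]
280 1939 [485.1 286.6   6.7  47.6  10.6] [485.2 286.7 294.3] [479.  263.4 280. ]
dome 1265 [495.6 288.4  39.4]
side [492.7 288.4 291.3] [ 0.48 -0.66 -1.41]
98 13 [496.6 294.3   8.5  33.   28.1] [495.1 304.8 109.5] [485.  277.7 107. ]
115 153 [493.2 289.7  11.8  37.2  13.3] [493.1 305.2 141.8] [483.4 272.4 115.5]
185 446 [493.5 292.   10.1  96.6  14.2] [491.5 314.8 234.2] [478.3 245.2 185.1]
280 86 [496.8 296.   18.1  42.9  45. ] [496.4 300.1 290.8] [477.8 274.4 280. ]
dome 290 [493.1 288.9  38.6]
top [492.8 288.4 291.3] [-0.66 -0.02 -1.01]
98 6 [492.1 283.6  10.4  31.8  20.8] [492.1 273.6 109.4] [487.3 266.9 104.1]
115 52 [489.9 283.4   6.1  35.5  20.4] [490.3 279.7 139. ] [486.3 266.5 116.5]
185 170 [494.2 261.1   9.4  50.4  17.3] [494.9 255.7 228.7] [486.4 236.2 185.2]
dome 207 [497.1 286.2  41. ]
```

View pics/over.png

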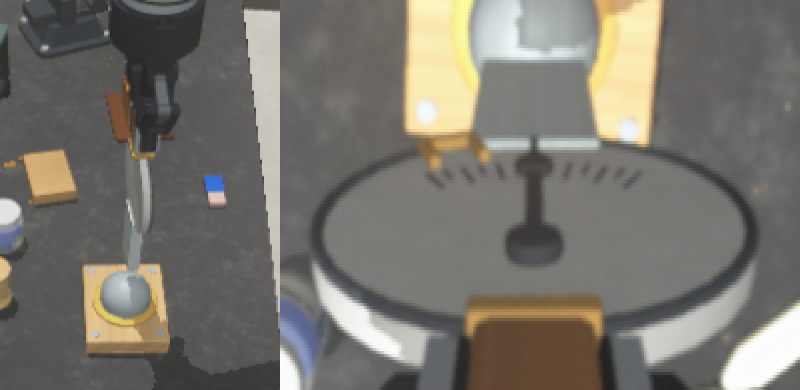

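```bash
cat >> h.py <<'E'
def face(c,o,Rg,u,v,xg):
    d=Rg.T@(c['Rw']@ray(c,u,v)); p=Rg.T@(c['tw']-o); t=(xg-p[0])/d[0]; return (p+t*d)[1:]
E
python3 - <<'E'
from h import *
c=load('wrist3.pkl'); Rg=Ro.from_euler('z',.186).as_matrix(); o=np.array([494.3,288.3,107.2])
for xg in (-4,-6,-9):
  f=lambda u,v: face(c,o,Rg,(u-280)/2.476+210-.3,v/3+180-.3,xg)
  print(xg)
  pv=f(534,243)
  for k,p in dict(pivot=(534,243),tip=(534,137),Lend=(434,165),Rend=(487,160),Lbase=(421,143),Rbase=(479,140)).items():
    q=f(*p); e=q-pv; print(k,q.round(1),np.hypot(*e).round(1),np.arctan2(-e[0],-e[1]).round(3))
E
```

```text
-4
pivot [ -0.2 135.9] 0.0 -3.142
tip [-0.1 71.6] 64.3 -0.0
Lend [-26.  92.] 51.0 0.532
Rend [-12.5  88.6] 48.9 0.254
Lbase [-31.1  76.2] 67.3 0.479
Rbase [-15.4  73.9] 63.8 0.24
-6
pivot [ -0.2 140.8] 0.0 -3.142
tip [-0.1 78.2] 62.6 -0.0
Lend [-25.3  98. ] 49.7 0.532
Rend [-12.1  94.7] 47.6 0.254
Lbase [-30.4  82.6] 65.6 0.479
Rbase [-15.   80.4] 62.2 0.24
-9
pivot [ -0.2 148.2] 0.0 -3.142
tip [-0.1 88. ] 60.2 -0.0
Lend [-24.3 107.1] 47.7 0.532
Rend [-11.7 103.9] 45.8 0.254
Lbase [-29.2  92.3] 63.0 0.479
Rbase [-14.4  90.2] 59.7 0.24
```

Over-stud view: the blade foot sits over the dome centre. The fork tines are at about (434,165) and (487,160), with the pivot at (534,243), so the fork is at roughly 0.36 to 0.38 rad. I lower the gauge onto the stud.

play_rows:
  motion:
    - [-0.05,0,0.8,0,0,0,1.0]
    - [-0.05,0,1.8,0,0,0,1.0]
    - [-0.05,0,2.8,0,0,0,1.0]
    - [-0.05,0,3.4,0,0,0,1.0]
    - [-0.05,0,3.7,0,0,0,1.0]
    - [-0.05,0,4.0,0,0,0,1.0]
    - [-0.05,0,4.2,0,0,0,1.0]
    - [-0.05,0,4.3,0,0,0,1.0]

```text
clock: 8.4
ee_pos: [493.3, 288.4, 249.0]
tool_rot: [[-0.983, -0.184, 0.0], [-0.184, 0.983, -0.0], [-0.0, -0.0, -1.0]]
force: [-1.8, -0.5, 2.2]
opening: 21.1
finger_force: 59.5
```

```bash
cat > dome.py <<'E'
from h import *
from scipy.optimize import least_squares
F=[];T=[]
for i in range(4):
    c=grab('side'); s=c['state']; F.append(s['force']); T.append(s['ee_pos'])
    W=cloud(c); P=W[(np.hypot(W[...,0]-494,W[...,1]-287)<24)&(W[...,2]>42)&(W[...,2]<62)]
    if i in(0,3): print('dome',len(P),least_squares(lambda x:np.linalg.norm(P-x,axis=1)-28,[494,287,36],loss='soft_l1').x.round(1))
print(np.mean(F,0).round(2),np.mean(T,0).round(1),s['clock'],s['opening'], np.round(s['tool_rot'],3).tolist())
c=load('side0.pkl');W=cloud(c); P=W[(np.hypot(W[...,0]-494,W[...,1]-287)<24)&(W[...,2]>42)&(W[...,2]<62)]
print('ref',least_squares(lambda x:np.linalg.norm(P-x,axis=1)-28,[494,287,36],loss='soft_l1').x.round(1))
E
python3 dome.py
```

```text
dome 198 [493.1 288.7  35.9]
dome 195 [493.1 289.1  35.8]
[-1.74 -0.64  2.11] [493.3 288.4 249. ] 8.55 21.245739611678214 [[-0.983, -0.184, 0.0], [-0.184, 0.983, -0.0], [-0.0, -0.0, -1.0]]
ref [493.3 288.7  38.2]
```

```bash
cat >> h.py <<'E'
def roll(a,b,n,dep=0):
    P=lambda f: np.array([-212*np.sin(f)+28*f*np.cos(f), 212*np.cos(f)+28*f*np.sin(f)])
    for i in range(1,n+1):
        f=a+(b-a)*i/n; d=P(f)-P(a)-[0,dep*i/n]
        y=d@[np.cos(a),np.sin(a)]; z=-(d@[-np.sin(a),np.cos(a)])
        print([0,round(y/10,2),round(z/10,2),round(-(f-a),4),0,0,1.0],end=', ')
E
python3 -c "
from h import *
roll(0,.36,8)"
```

```text
[0, np.float64(-0.83), np.float64(0.02), -0.045, 0, 0, 1.0], [0, np.float64(-1.65), np.float64(0.06), -0.09, 0, 0, 1.0], [0, np.float64(-2.48), np.float64(0.14), -0.135, 0, 0, 1.0], [0, np.float64(-3.3), np.float64(0.25), -0.18, 0, 0, 1.0], [0, np.float64(-4.12), np.float64(0.39), -0.225, 0, 0, 1.0], [0, np.float64(-4.93), np.float64(0.57), -0.27, 0, 0, 1.0], [0, np.float64(-5.73), np.float64(0.77), -0.315, 0, 0, 1.0], [0, np.float64(-6.52), np.float64(1.0), -0.36, 0, 0, 1.0],
```

play_rows:
  motion:
    - [0,0,0,0,0,0,1.0]
    - [0,0,0,0,0,0,1.0]
    - [0,0,0,0,0,0,1.0]
    - [0,0,0,0,0,0,1.0]
    - [0,0,0,0,0,0,1.0]
    - [0,0,0,0,0,0,1.0]
    - [0,0,0,0,0,0,1.0]
    - [0,0,0,0,0,0,1.0]

```text
clock: 9.4
ee_pos: [493.3, 288.5, 248.3]
tool_rot: [[-0.983, -0.184, 0.0], [-0.184, 0.983, -0.0], [-0.0, -0.0, -1.0]]
force: [-1.9, -1.4, 3.4]
opening: 21.0
finger_force: 59.5
```

play_rows:
  motion:
    - [0,-0.83,0.02,-0.045,0,0,1.0]
    - [0,-1.65,0.06,-0.09,0,0,1.0]
    - [0,-2.48,0.14,-0.135,0,0,1.0]
    - [0,-3.3,0.25,-0.18,0,0,1.0]
    - [0,-4.12,0.39,-0.225,0,0,1.0]
    - [0,-4.93,0.57,-0.27,0,0,1.0]
    - [0,-5.73,0.77,-0.315,0,0,1.0]
    - [0,-6.52,1.0,-0.36,0,0,1.0]

```text
clock: 10.2
ee_pos: [506.1, 225.0, 239.0]
tool_rot: [[-0.983, -0.172, -0.063], [-0.183, 0.919, 0.35], [-0.003, 0.356, -0.935]]
force: [0.6, 0.6, 1.7]
opening: 21.1
finger_force: 59.6
```

play_rows:
  motion:
    - [0,0,0,0,0,0,1.0]
    - [0,0,0,0,0,0,1.0]
    - [0,0,0,0,0,0,1.0]
    - [0,0,0,0,0,0,1.0]
    - [0,0,0,0,0,0,1.0]
    - [0,0,0,0,0,0,1.0]
    - [0,0,0,0,0,0,1.0]
    - [0,0,0,0,0,0,1.0]

```text
clock: 11.0
ee_pos: [506.0, 224.0, 238.5]
tool_rot: [[-0.983, -0.173, -0.063], [-0.184, 0.92, 0.345], [-0.002, 0.35, -0.937]]
force: [1.7, -5.3, 1.4]
opening: 21.6
finger_force: 59.8
```

play_rows:
  motion:
    - [0,0,0,0,0,0,1.0]
    - [0,0,0,0,0,0,1.0]
    - [0,0,0,0,0,0,1.0]
    - [0,0,0,0,0,0,1.0]
    - [0,0,0,0,0,0,1.0]
    - [0,0,0,0,0,0,1.0]
    - [0,0,0,0,0,0,1.0]
    - [0,0,0,0,0,0,1.0]

```text
clock: 11.8
ee_pos: [506.0, 224.0, 238.5]
tool_rot: [[-0.983, -0.173, -0.063], [-0.184, 0.92, 0.345], [-0.002, 0.35, -0.937]]
force: [1.4, -4.4, 2.4]
opening: 21.4
finger_force: 59.8
```

```bash
python3 dome.py; python3 - <<'E'
from h import *
c=grab('wrist'); save(c,'w4.pkl'); s=grab('side'); save(s,'s4.pkl')
a=s['image'][200:410,290:430]; b=c['image'][180:310,210:420]
cv2.imwrite('pics/lean.png',np.hstack([cv2.resize(a,(260,390),interpolation=3),cv2.resize(b,(520,390),interpolation=3)])[:, :780])
print(b.shape)
E
```

```text
dome 215 [493.2 288.6  35.5]
dome 214 [493.2 289.   35.6]
[ 1.81 -4.72  2.55] [506.  223.9 238.5] 11.95 21.19512313347053 [[-0.983, -0.173, -0.063], [-0.184, 0.92, 0.345], [-0.002, 0.35, -0.937]]
ref [493.3 288.7  38.2]
(130, 210, 3)
```

View pics/lean.png

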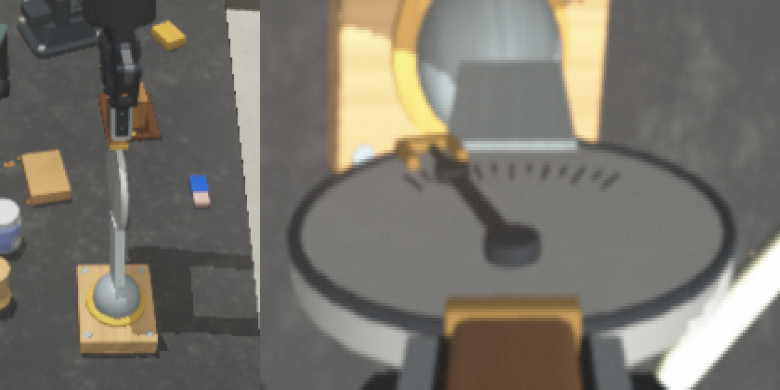

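Lean view: the pointer tip at about (437,150) lies between the tines. I enlarge it to check the centring.

```bash
python3 - <<'E'
from h import *
c=load('w4.pkl'); b=c['image'][215:270,255:325]
cv2.imwrite('pics/zoom.png',cv2.resize(b,(700,550),interpolation=2))
E
```

```text
(no output)
```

View pics/zoom.png

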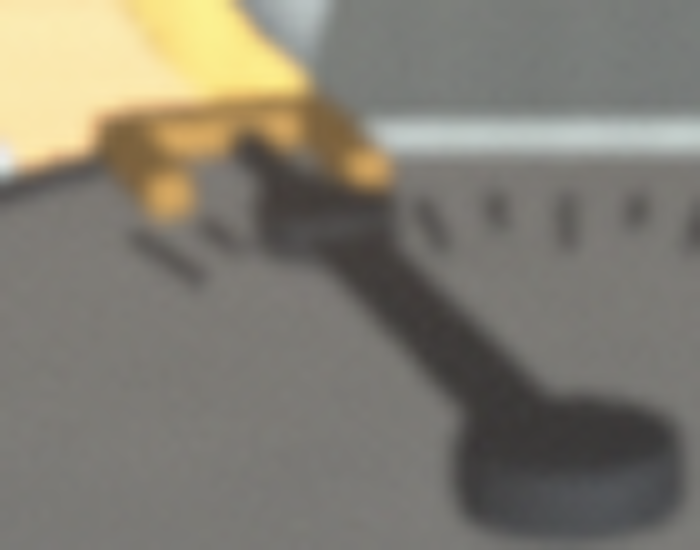

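The tip at (250,145) is within about 0.5 mm of mid-gap, with the tines at roughly x=140 and x=345 on that row. I ease the sideways force with a small shift, let it settle, and recheck.

play_rows:
  motion:
    - [0,-0.04,-0.015,0,0,0,1.0]
    - [0,-0.08,-0.03,0,0,0,1.0]
    - [0,-0.08,-0.03,0,0,0,1.0]
    - [0,-0.08,-0.03,0,0,0,1.0]
    - [0,-0.08,-0.03,0,0,0,1.0]
    - [0,-0.08,-0.03,0,0,0,1.0]
    - [0,-0.08,-0.03,0,0,0,1.0]
    - [0,-0.08,-0.03,0,0,0,1.0]

```text
clock: 12.9
ee_pos: [505.6, 223.6, 238.4]
tool_rot: [[-0.983, -0.172, -0.064], [-0.184, 0.92, 0.346], [-0.001, 0.352, -0.936]]
force: [3.2, -3.7, 2.1]
opening: 21.5
finger_force: 59.9
```

play_rows:
  motion:
    - [0,0,0,0,0,0,1.0]
    - [0,0,0,0,0,0,1.0]
    - [0,0,0,0,0,0,1.0]
    - [0,0,0,0,0,0,1.0]
    - [0,0,0,0,0,0,1.0]
    - [0,0,0,0,0,0,1.0]
    - [0,0,0,0,0,0,1.0]
    - [0,0,0,0,0,0,1.0]

```text
clock: 13.7
ee_pos: [505.5, 223.6, 238.4]
tool_rot: [[-0.983, -0.172, -0.065], [-0.184, 0.92, 0.346], [-0.0, 0.352, -0.936]]
force: [2.1, -3.5, 1.9]
opening: 21.9
finger_force: 59.8
```

```bash
python3 dome.py; python3 - <<'E'
from h import *
c=grab('wrist'); save(c,'w5.pkl'); b=c['image'][215:270,255:325]
cv2.imwrite('pics/zoom2.png',cv2.resize(b,(700,550),interpolation=2))
E
```

```text
dome 217 [493.2 288.7  35.5]
dome 210 [493.3 288.6  35.3]
[ 2.89 -3.57  2.17] [505.5 223.6 238.3] 13.85 21.48462695127374 [[-0.983, -0.172, -0.065], [-0.184, 0.92, 0.346], [-0.0, 0.352, -0.936]]
ref [493.3 288.7  38.2]
```

View pics/zoom2.png

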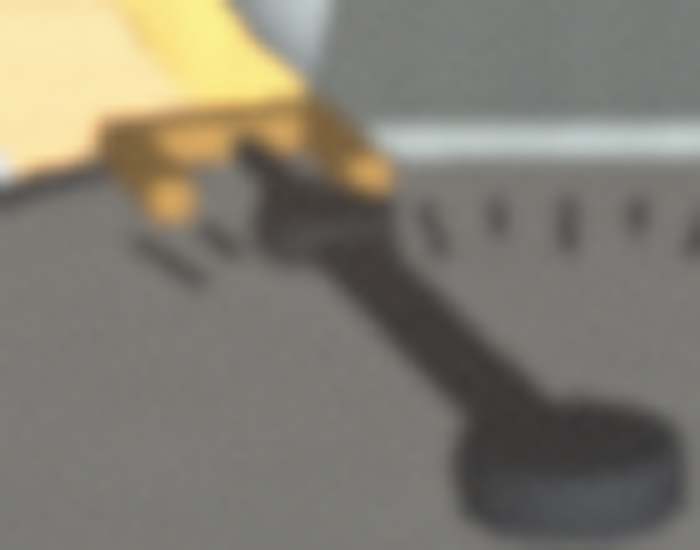

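The pointer is still between the tines, with its tip at (247,145). The stud is sunk about 2.7 mm and the forces are light, so I hand in.

```bash
python3 -c "
from cell import ticket; print(ticket.job_done())"
```

```text
the job is handed in; nothing more can be done
None
```

The gauge is held on the stud at about 0.35 rad lean, its pointer between the fork's tines (about 0.5 mm from mid-gap) and the stud sunk about 2.7 of 12 mm; I handed the job in at about 14 s and got no verdict back.

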